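# Wedge the reference cassette into the sprung sample rack

## Robot

A 6-joint arm with a two-finger parallel gripper is mounted at the origin on a cart in front of the work surface, level with it; the furniture and walls round the work are solid. World frame = base frame: x ahead of the robot, y to its left, z up, the work surface at z = 0. Lengths are in m, angles in rad, forces in N, time in s.
With the tool pointing down it reaches from about 0.25 to 0.85 m from the base axis. Payload 12.5 kg.
Tool frame: the origin (TCP) lies at the very end of the fingers, on their centre line; the grasp point (between the pads) lies 19 mm behind it; z points along the fingers, y is the line along which they close (so a half turn about z gives the same grasp; the last joint's range is limited). The gripper opens to 93 mm and grips with 3 to 60 N. Pads are 15 mm wide; open, the fingers measure 128 mm over their backs; the gripper's body (75 mm by 188 mm) begins 65 mm behind the grasp point.
Start: joints at [1.104, 0.351, 1.652, -0, 1.139, -0.085], TCP at [0.205, 0.51, 0.219] pointing down, gripper open.
Joint ranges: [-2.75, 2.75], [-0.79, 2.1], [0.01, 2.65], [-1.57, 4.71], [0.07, 3.14], [-2.87, 2.87]. Speed limits (rad/s): [2.22, 2.22, 2.79, 3.14, 3.14, 3.14].

## Interface

Orientations are given as [roll, pitch, yaw] about the fixed x, y, z axes, in that order (R = Rz(yaw) Ry(pitch) Rx(roll)).
In Python, from bench import arm gives the robot as it stands.
- The arm moves only by the tool apply_moves, never from a script. Its argument "motion" is a list of rows, each an object of numbers: "fingers": the closure, from 0 (fully open) to 1 (shut); "dx", "dy", "dz": the shift along the tool's x, y, z as a fraction of full scale; "wx", "wy", "wz": the turn, a rotation vector about the tool's x, y, z as a fraction of full scale. In form: [{"fingers": .., "dx": .., "dy": .., "dz": .., "wx": .., "wy": .., "wz": ..}, ...]. A call has 1 to 10 rows; each row shifts and turns the commanded pose from where the row before left it, along the tool's axes as they then stand; what a row does not reach is not made up. Full scale, the value 1, is 0.025 m for a shift and 8 degrees for a turn. A row lasts 1/8 s, in which the tool goes at most 62.5 mm and 10.7 degrees, less where a joint would pass 70% of its speed; a pose out of reach is approached as far as the arm can. A call with a number of a shift or a turn outside -1 to 1 is refused whole. A call with a gripper value outside its range is refused whole. The fingers move at their own pace and stop on an object; the grip force is fixed at half the most. Time passes only in rows, so rows that do not move let the fingers close. It gives the time, the measured TCP pose, the force, the opening and the grip force at its end, in the units of the state.
- arm.sense(): the state, without advancing time (a new reading comes with each control period).
- arm.grab_frame(name): name is "side" or "top"; returns the picture (384x512x3 uint8, red, green, blue); there is no depth.
- arm.camera_model(name): a dict with "K" (3x3 intrinsics, pixels), "k1" (the pictures are not rectified: a ray, as slopes to the right and down, at radius r is drawn at 1 + k1 r^2 times it, then the intrinsics apply), "T" (4x4, takes a point from camera to world coordinates). Camera axes: x right, y up, looking along -z (the intrinsics and any distortion apply to the point x, -y, -z); pixel columns grow to the right and rows downward; lengths in m; the calibration is good to about 2 mm. A picture is of the moment at which its call begins. camera_model takes no time and is no camera call.
- arm.hand_in(): hands the job in; it is judged then, once.
Trained networks look in the newest picture that a camera, given by its name, has taken for a name from the list of things; names that differ only in an ending like _2 or _b are one class to them, and where a whole thing is asked for, a point or a joint stands for the part that bears it (a point fixed in the world has none). Each returns a list of dicts, best first, with "p" (0 to 1); they miss things now and then, are a little off and sometimes report something else, mostly with a low value. They report only what shows in the picture. A call takes as long as a camera call. They do not tell look-alikes from the thing itself.
- arm.look_for(camera, name): "box" ([left, top, width, height] in pixels, round what is visible of it).
- arm.regions_of(camera, name): "region" (384x512 bool, what is visible of it) and "box" ([left, top, width, height] in pixels, round what is visible of it).
- arm.place_of(camera, name): "xy" ([column, row] in pixels: a listed point, or the origin of a listed thing).
The state is a dict: "clock": time; "joint_positions": joint angles; "joint_vel": joint speeds; "tau": joint torques, N m; "tcp_pos": TCP position; "orientation": TCP orientation; "ft_force": force on the tool from outside, world axes, zero at the start; "wrist_torque": the same for the moment, N m; "width": finger opening in m; "grasp_force": force on a finger pad.
Only numpy, scipy, OpenCV 4.12 (cv2) and the standard library are available. Lean on these libraries where they do the work, as an engineer would, in place of code of your own. Each camera call takes 0.05 s, during which the arm holds its last target. There are 200 camera calls.

## Task

Take the reference sample cassette out of its loading stand and work it from above, upright and lined up with the others, into the middle of the packed row in the storage rack, two cassettes on each side of it. Ease its neighbours apart against the spring without toppling or lifting them, and feel it down onto the hidden seat rail: bed it there with one firm push of about 15 N, held a moment, never forcing anything beyond 25 N. Then let go, and leave the other things on the bench where they are.

Things in the scene. Friction and masses are not known exactly. Their poses are not given: they have to be found in the camera images.
- reference_centre (a point): reference cassette: grey plastic, 50 (x) x 16 (y) x 90 (z) mm, about 0.15 kg, a round metal disc on each broad side; starts upright in the stand. Flat parallel ends (+-x), best pinched there above mid-height. Wedge foot: 4 mm wide at the nose, 16 mm at 16 mm up. The top 12 mm narrow to a 6 mm wide ridge. Point: its centre, 45 mm above the nose; z up.
- reference_nose (a point): middle of the reference cassette's underside (the 4 mm wide nose), 45 mm under its centre, same axes
- row_1: grey cassette, first of the four in the rack, counted from the fixed end wall; 50 x 16 x 90 mm and ridged on top like the reference cassette, but with a flat foot, notched 16 mm high for the rail, and a rectangular plate on each broad side. Loose, clamped by the spring. Origin: middle of its underside, resting on the rack floor; z up, y along the row, x along its 50 mm length.
- row_2: grey cassette, second of the four in the rack, counted from the fixed end wall; 50 x 16 x 90 mm and ridged on top like the reference cassette, but with a flat foot, notched 16 mm high for the rail, and a rectangular plate on each broad side. Loose, clamped by the spring. Origin: middle of its underside, resting on the rack floor; z up, y along the row, x along its 50 mm length.
- row_3: grey cassette, third of the four in the rack, counted from the fixed end wall; 50 x 16 x 90 mm and ridged on top like the reference cassette, but with a flat foot, notched 16 mm high for the rail, and a rectangular plate on each broad side. Loose, clamped by the spring. Origin: middle of its underside, resting on the rack floor; z up, y along the row, x along its 50 mm length.
- row_4: grey cassette, fourth (next to the follower) of the four in the rack, counted from the fixed end wall; 50 x 16 x 90 mm and ridged on top like the reference cassette, but with a flat foot, notched 16 mm high for the rail, and a rectangular plate on each broad side. Loose, clamped by the spring. Origin: middle of its underside, resting on the rack floor; z up, y along the row, x along its 50 mm length.
- rack: aluminium rack fixed to the bench, base 70 (x) x 150 (y) mm; origin at the bench top; its floor is at z = 10 mm. Row along y: end wall (inner face y = +50 mm, 88 mm high), four cassettes touching, centres y = +42, +26, +10, -6 mm, then a sprung follower plate 86 mm high, bracket 82 mm high at y = -85. Open at the x sides but for lips at x = +-30 mm, 20 mm high.
- rack_seam (a point): entry: middle of the vee groove (10 mm wide at the top, 12 mm deep, closed at its bottom) between second and third cassettes, level with their ridges, 100 mm above the bench; fixed to the rack at y = +18 mm; axes as the rack. The end wall's side cannot give: while the wedge enters, the new cassette must drift 8 mm toward -y as the follower's side yields.
- rack_home (a point): third place from the end wall, where the reference cassette goes: point on the rack floor (rack y = +10 mm, z = 10 mm), axes as the rack. Its nose does not reach the floor: it bottoms on a fixed steel seat rail along the row, under the notched feet of the others, whose top is set somewhere 0 to 12 mm above the floor: hidden and not measured, to be found by feel.
- follower (a joint): travel of the follower plate away from the row (toward rack -y), m: 0 with four cassettes, about 0.016 with five, stop at 0.027. A spring presses it on the row: about 4.5 N at 0, 7 N at 0.016. Wedging in takes about 5 to 12 N downward.
- stand: black loading stand fixed to the bench, base 80 (x) x 70 (y) x 8 mm; a vee seat between two cheeks (38 mm high, 56 mm long in x) holds the reference cassette upright, its x along the stand's x, nose about 8 mm above the bench. Open at its x ends above 14 mm. Lift straight up. Origin: bench top, under the seat.
- felt_tin: round tin 66 mm across, 30 mm high, bystander; origin under its centre.
- weight_1: brass weight 36 mm across, 40 mm high, bystander; origin under its centre.
- weight_2: brass weight 30 mm across, 32 mm high, bystander; origin under its centre.
- collet: small brass collet 21 mm across, 27 mm high, bystander; origin under its centre.
- tape_cream: small roll of cream tape lying flat, 62 mm across, 24 mm high, bystander; origin under its centre.
There are look-alikes about, which are no part of the job. Leave any orange or yellow look-alike of the row_3 alone.

How it is judged:
On the way, in this order (a step that is already met when the one before it is completed fails the run):
1. the reference cassette is lifted clear of its stand (z of reference_nose in the frame of stand above 0.05 m), for 0.1 s.
2. its nose is between the second and third cassettes, which still stand (z of reference_nose in the frame of rack between 0.026 and 0.08 m and y of reference_nose in the frame of rack between 0.004 and 0.024 m and angle between reference_centre's own z axis and vertical below 0.2 rad), for 0.1 s.
3. in its place, it is pressed firmly home: more than 6 N on the rack's seat (contact force between reference and rack above 6 N and z of reference_nose in the frame of rack below 0.0235 m and angle between reference_centre's own z axis and vertical below 0.1 rad and y of reference_nose in the frame of rack between 0.006 and 0.014 m), for 0.05 s.
At the end, for the whole second after the job is handed in: The reference cassette rests on the rack seat (> 0.1 N) third in the row: nose less than 13.5 mm over the floor, within 4 mm along and 6 mm across the row, tilt < 0.06, yaw < 0.2 rad; the other four in order, within 5 mm along, 6 mm across, 2.5 mm of the floor, tilt < 0.06 rad (y of reference_nose in the frame of rack between 0.006 and 0.014 m and x of reference_nose in the frame of rack between -0.006 and 0.006 m and z of reference_nose in the frame of rack below 0.0235 m and contact force between reference and rack above 0.1 N and angle between each of reference_centre, row_1, row_2, row_3, row_4's own z axis and vertical below 0.06 rad and linear speed of reference below 0.02 m/s and angle between the x axis of reference_centre and the x axis of rack, either way round below 0.2 rad and y of row_1 in the frame of rack between 0.037 and 0.047 m and x of row_1 in the frame of rack between -0.006 and 0.006 m and z of each of row_1, row_2, row_3, row_4 in the frame of rack below 0.0125 m and y of row_2 in the frame of rack between 0.021 and 0.031 m and x of row_2 in the frame of rack between -0.006 and 0.006 m and y of row_3 in the frame of rack between -0.011 and -0.001 m and x of row_3 in the frame of rack between -0.006 and 0.006 m and y of row_4 in the frame of rack between -0.027 and -0.017 m and x of row_4 in the frame of rack between -0.006 and 0.006 m); the robot touches nothing.
It fails at once if the reference cassette is forced: more than 30 N between it and the rack or a neighbour (contact force between reference and rack above 30 N or contact force between reference and row_1 above 30 N or contact force between reference and row_2 above 30 N or contact force between reference and row_3 above 30 N or contact force between reference and row_4 above 30 N).
It fails at once if the gripper knocks a standing cassette or the rack (more than 25 N) (contact force between the arm and rack above 25 N or contact force between the arm and row_1 above 25 N or contact force between the arm and row_2 above 25 N or contact force between the arm and row_3 above 25 N or contact force between the arm and row_4 above 25 N).
It fails at once if a standing cassette topples (leans more than 15 degrees) or is pulled up more than 10 mm (angle between any of row_1, row_2, row_3, row_4's own z axis and vertical above 0.26 rad or z of any of row_1, row_2, row_3, row_4 in the frame of rack above 0.02 m).
It fails at once if a bystander is pushed more than 20 mm (distance of any of felt_tin, weight_1, weight_2, collet, tape_cream from where it was at the start of the episode above 0.02 m).
It also fails if it takes over 72 s, if anything falls off the work surface, if the arm or the gripper's body presses on something with over 40 N, if the wrist force passes 120 N, or if a joint passes its speed limit or range.

## Working session

There is one attempt and no reset: what is moved stays moved. The work goes in short steps, Python scripts to look and compute and a tool call to move; the robot and the scene stay as the last step left them, time stands still between calls to the robot, and variables do not carry over. Pictures are saved under pics/ and viewed, at most 10 in all, crops included, and the job is handed in when it is done.

Besides the shell and the picture viewer there is one more tool, called after "Emit:" as name([rows], argument=value, ...), one row to a line, values as JSON. apply_moves: Moves the arm, as the interface text tells. Its arguments: {"type":"object","properties":{"motion":{"type":"array"}},"required":["motion"]}

```bash
mkdir -p pics
cat > h.py <<'E'
import numpy as np, cv2
from bench import arm
def ray(cam,uv):
    m=arm.camera_model(cam);K=np.array(m["K"]);T=np.array(m["T"]);k=m["k1"]
    d=np.array([(uv[0]-K[0,2])/K[0,0],(uv[1]-K[1,2])/K[1,1]]);s=d.copy()
    for _ in range(30): s=d/(1+k*(s@s))
    return T[:3,3],T[:3,:3]@np.array([s[0],-s[1],-1])
def at(cam,uv,z):
    o,d=ray(cam,uv);return o+d*(z-o[2])/d[2]
def px(cam,P):
    m=arm.camera_model(cam);K=np.array(m["K"]);T=np.array(m["T"])
    p=T[:3,:3].T@(np.array(P)-T[:3,3]);s=np.array([p[0],-p[1]])/-p[2]
    s=s*(1+m["k1"]*(s@s));return K[:2,:2]@s+K[:2,2]
def tri(a,b):
    (o1,d1),(o2,d2)=ray("top",a),ray("side",b)
    M=np.stack([d1,-d2],1);t=np.linalg.lstsq(M,o2-o1,rcond=None)[0]
    p,q=o1+t[0]*d1,o2+t[1]*d2;return (p+q)/2,np.linalg.norm(p-q)
E
python3 - <<'E'
from h import *
np.set_printoptions(precision=4,suppress=True)
for c in("top","side"):
    cv2.imwrite(f"pics/{c}0.png",arm.grab_frame(c)[:,:,::-1])
    print(c,arm.camera_model(c)["T"])
    for n in("reference_centre","reference_nose","rack_seam","rack","rack_home","stand","row_1","row_3"):
        print(n,[(np.round(r["xy"],1).tolist(),round(r["p"],2)) for r in arm.place_of(c,n)[:4]])
print(arm.sense())
E
```

```text
top [[-0.0007  0.9981 -0.062   0.5144]
 [-1.     -0.0008 -0.002   0.1482]
 [-0.002   0.062   0.9981  0.9366]
 [ 0.      0.      0.      1.    ]]
reference_centre [([226.4, 223.9], 0.61)]
reference_nose [([228.2, 227.4], 0.6)]
rack_seam [([231.8, 134.0], 0.74), ([344.5, 226.0], 0.73)]
rack [([343.4, 225.1], 0.9)]
rack_home [([339.3, 226.1], 0.9), ([192.8, 137.3], 0.27)]
stand [([228.4, 221.7], 0.78)]
row_1 [([334.8, 265.0], 0.77), ([333.5, 223.8], 0.74), ([345.7, 224.7], 0.73), ([342.8, 225.2], 0.69)]
row_3 [([334.8, 265.0], 0.77), ([333.5, 223.8], 0.74), ([345.7, 224.7], 0.73), ([342.8, 225.2], 0.69)]
side [[-0.9995  0.0122 -0.0293  0.5621]
 [-0.0316 -0.4665  0.8839  0.931 ]
 [-0.0029  0.8844  0.4667  0.4729]
 [ 0.      0.      0.      1.    ]]
reference_centre [([292.3, 213.4], 0.74), ([291.6, 147.6], 0.71)]
reference_nose [([293.7, 228.7], 0.75)]
rack_seam [([290.7, 147.9], 0.96)]
rack [([292.4, 177.7], 0.64)]
rack_home [([291.4, 175.6], 0.88)]
stand [([294.5, 232.3], 0.94)]
row_1 [([286.5, 200.7], 0.76), ([321.9, 182.2], 0.48), ([289.6, 179.7], 0.34)]
row_3 [([286.5, 200.7], 0.76), ([321.9, 182.2], 0.48), ([289.6, 179.7], 0.34)]
{'clock': 0.9, 'joint_positions': array([ 1.1044,  0.3507,  1.6518, -0.    ,  1.1391, -0.0846]), 'joint_vel': array([-0.0005,  0.0012, -0.0012,  0.001 , -0.001 ,  0.0008]), 'tau': array([ -0.0003, -49.7245, -28.5484,   0.07  ,   0.0219,   0.    ]), 'tcp_pos': array([0.2049, 0.5104, 0.2186]), 'orientation': array([-3.1416,  0.    ,  2.7597]), 'ft_force': array([0.3052, 0.8193, 0.5011]), 'wrist_torque': array([ 0.0594,  0.0281, -0.0249]), 'grasp_force': 0.0, 'width': 0.09286211029291577}
```

View pics/top0.png

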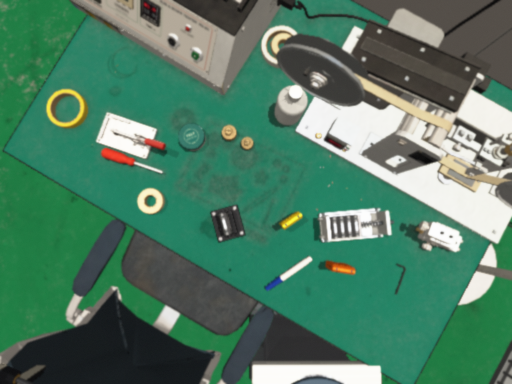

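View pics/side0.png

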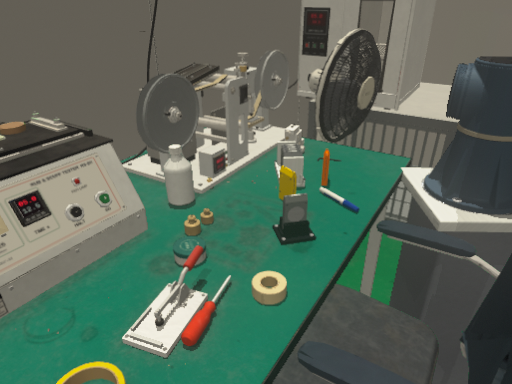

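The top picture shows the black stand at (228,223) and the rack at (354,225). The look-alikes are yellow at (291,220) and orange at (340,267). In the side picture, the reference in the stand, with its metal disc, is at (294,213). I'll confirm this in an enlarged crop.

Run:
```python
from h import *
np.set_printoptions(precision=4,suppress=True)
t=cv2.imread("pics/top0.png");s=cv2.imread("pics/side0.png")
a=cv2.resize(t[190:280,200:400],None,fx=4,fy=4,interpolation=cv2.INTER_CUBIC)
b=cv2.resize(s[120:250,250:350],None,fx=1.7,fy=1.7,interpolation=cv2.INTER_CUBIC)
c=np.zeros((600,800,3),np.uint8);c[:360]=a;c[362:362+221,:170]=b
b2=cv2.resize(s[130:210,260:320],None,fx=2.9,fy=2.9);c[362:362+232,200:374]=b2
cv2.imwrite("pics/crop1.png",c)
print("centre tri",tri((226.4,223.9),(292.3,213.4)),"nose",tri((228.2,227.4),(293.7,228.7)))
print("stand",at("top",(228.4,221.7),0),at("side",(294.5,232.3),0),"nose z8",at("side",(293.7,228.7),.008))
print("seam",at("top",(344.5,226),.1),at("side",(290.7,147.9),.1),"rack",at("top",(343.4,225.1),0),at("side",(292.4,177.7),0),"home",at("top",(339.3,226.1),.01),at("side",(291.4,175.6),.01))
```

```text
centre tri (array([0.4997, 0.2189, 0.0502]), np.float64(0.0062041705408690875)) nose (array([0.4924, 0.2175, 0.0098]), np.float64(0.010702660737950995))
stand [0.5011 0.2181 0.    ] [0.4955 0.217  0.    ] nose z8 [0.4975 0.2146 0.008 ]
seam [ 0.4926 -0.0498  0.1   ] [ 0.494 -0.048  0.1  ] rack [ 0.4923 -0.0708  0.    ] [ 0.4838 -0.0689  0.    ] home [ 0.49   -0.0582  0.01  ] [ 0.4875 -0.0618  0.01  ]
```

View pics/crop1.png

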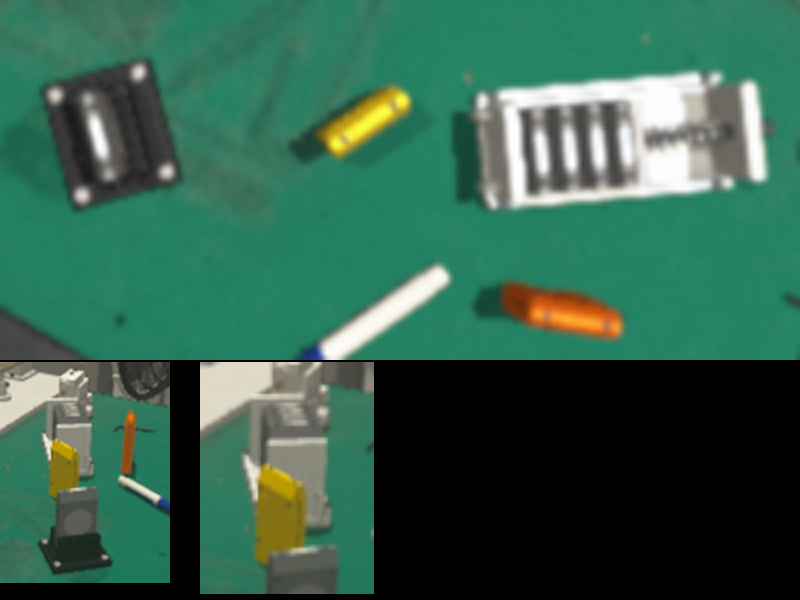

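The upright grey cassette with the disc in the black stand is the reference, at crop (98,135), which is top (224,224). The yellow (crop 365,120) and orange (crop 562,310) look-alikes are left alone. The rack's ridges are at crop x≈540, 569, 598 and 628, so the seam is near top (346,227). Next I'll rectify the picture at ridge height to get exact poses and yaws.

```bash
cat >> h.py <<'E'
def rect(img,cx,cy,z,cam="top",h=.06,s=.0004):
    # metric picture: up=+x world, right=-y
    n=int(2*h/s);g=np.arange(n)*s-h
    m=np.array([[px(cam,(cx-a,cy-b,z)) for b in g] for a in g],np.float32)
    return cv2.remap(img,m[...,0],m[...,1],cv2.INTER_CUBIC)
E
python3 - <<'E'
from h import *
np.set_printoptions(precision=4,suppress=True)
t=cv2.imread("pics/top0.png")
A=rect(t,.5,.218,.098);B=rect(t,.492,-.062,.100);C=rect(t,.5,.218,.008)
def put(I):
    I=cv2.resize(I,(390,390))
    for i in range(0,390,65): cv2.putText(I,str(i),(i,8),0,.3,(255,255,0));cv2.putText(I,str(i),(0,i+8),0,.3,(255,255,0))
    return I
cv2.imwrite("pics/rect1.png",np.hstack([put(A),put(B)]))
# ridge fit: bright low-saturation blobs
for nm,I,cx,cy in(("ref",A,.5,.218),("rack",B,.492,-.062)):
    g=cv2.cvtColor(I,cv2.COLOR_BGR2GRAY).astype(float);n=len(g)
    c=n//2;pro=g[c-40:c+40].mean(0);print(nm,n,pro[::6].astype(int))
# stand screws at z=.008
S=[(200+u/4,190+v/4) for u,v in((55,95),(138,72),(82,195),(168,170))]
P=np.array([at("top",p,.009)[:2] for p in S]);print(P,P.mean(0),P[0]-P[2],P[1]-P[3],P[0]-P[1],P[2]-P[3])
E
```

```text
Traceback (most recent call last):
  File "h.py", line 21, in rect
    m=np.array([[px(cam,(cx-a,cy-b,z)) for b in g] for a in g],np.float32)
                 ~~^^^^^^^^^^^^^^^^^^^
  File "h.py", line 11, in px
    m=arm.camera_model(cam);K=np.array(m["K"]);T=np.array(m["T"])
ValueError: time passes only in moves, steps and waits
```

Too many camera_model calls in one script, so I'll cache it.

```bash
sed -i 's/arm.camera_model(cam)/cm(cam)/; s/^def ray/import functools\n@functools.cache\ndef cm(c): return arm.camera_model(c)\ndef ray/' h.py
python3 - <<'E'
from h import *
np.set_printoptions(precision=4,suppress=True)
t=cv2.imread("pics/top0.png")
A=rect(t,.5,.218,.098);B=rect(t,.492,-.062,.100)
def put(I):
    I=cv2.resize(I,(390,390))
    for i in range(0,390,65): cv2.putText(I,str(i),(i,8),0,.3,(255,255,0));cv2.putText(I,str(i),(0,i+8),0,.3,(255,255,0))
    return I
cv2.imwrite("pics/rect1.png",np.hstack([put(A),put(B)]))
for nm,I in(("ref",A),("rack",B)):
    g=cv2.cvtColor(I,cv2.COLOR_BGR2GRAY).astype(float);c=len(g)//2
    for d in(-35,0,35): print(nm,d*.4,[ (int(i)) for i in range(3,len(g)-3) if (p:=g[c+d-8:c+d+8].mean(0))[i]==p[i-3:i+4].max() and p[i]>90])
S=[(200+u/4,190+v/4) for u,v in((55,95),(138,72),(82,195),(168,170))]
P=np.array([at("top",p,.009)[:2] for p in S]);print(P,P.mean(0),P[0]-P[2],P[1]-P[3],P[0]-P[1],P[2]-P[3])
E
```

```text
ref -14.0 [5, 16, 17, 23, 29, 132, 246, 269]
ref 0.0 [142, 258, 259]
ref 14.0 [151, 264, 268, 284]
rack -14.0 [24, 25, 62, 103, 143, 185, 216, 234, 250, 281]
rack 0.0 [5, 24, 29, 30, 31, 64, 104, 147, 186, 204, 224, 225, 244, 262, 290]
rack 14.0 [4, 10, 28, 29, 30, 35, 36, 68, 108, 148, 189, 190, 225, 226, 227, 228, 229, 230, 231, 232, 233, 234, 235, 236, 237, 238, 239, 240, 241, 245, 246, 247, 248, 249, 250, 251, 255, 259, 260, 287]
[[0.521  0.2541]
 [0.5353 0.2024]
 [0.459  0.2369]
 [0.4744 0.1836]] [0.4974 0.2192] [0.062  0.0171] [0.0608 0.0188] [-0.0143  0.0517] [-0.0154  0.0533]
```

View pics/rect1.png

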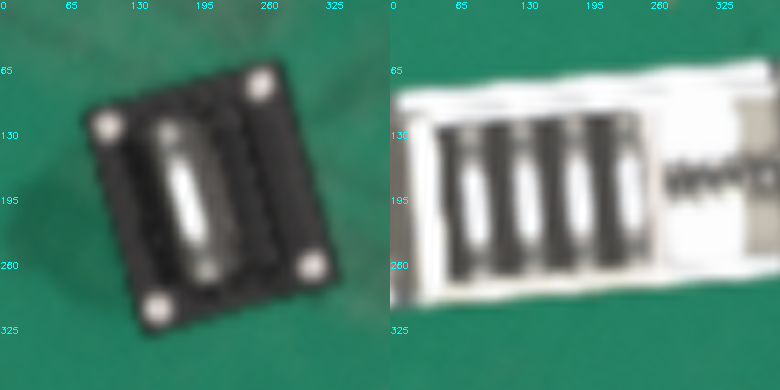

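The reference ridge centre is at rect (187,200) and its yaw is about +0.27. The rack ridges are at x≈474, 527, 580 and 630, so the seam is about world (0.491,-0.052) and the rack yaw about +0.08. Moving above the stand now.

Emit:
apply_moves([
  {"fingers":0,"dx":-0.95,"dy":-0.4,"dz":0,"wx":0,"wy":0,"wz":0},
  {"fingers":0,"dx":-0.95,"dy":-0.4,"dz":0,"wx":0,"wy":0,"wz":0},
  {"fingers":0,"dx":-0.95,"dy":-0.4,"dz":0,"wx":0,"wy":0,"wz":0},
  {"fingers":0,"dx":-0.95,"dy":-0.4,"dz":0,"wx":0,"wy":0,"wz":0},
  {"fingers":0,"dx":-0.95,"dy":-0.4,"dz":0,"wx":0,"wy":0,"wz":0},
  {"fingers":0,"dx":-0.95,"dy":-0.4,"dz":0,"wx":0,"wy":0,"wz":0},
  {"fingers":0,"dx":-0.95,"dy":-0.4,"dz":0,"wx":0,"wy":0,"wz":0},
  {"fingers":0,"dx":-0.95,"dy":-0.4,"dz":0,"wx":0,"wy":0,"wz":0},
  {"fingers":0,"dx":-0.95,"dy":-0.4,"dz":0,"wx":0,"wy":0,"wz":0},
  {"fingers":0,"dx":-0.95,"dy":-0.4,"dz":0,"wx":0,"wy":0,"wz":0},
])

```text
clock: 2.15
tcp_pos: [0.3886, 0.3285, 0.2187]
orientation: [3.141, 0.0, 2.76]
ft_force: [0.3, -0.7, 0.2]
width: 0.0926
grasp_force: 0.0
```

Emit:
apply_moves([
  {"fingers":0,"dx":-0.9,"dy":-0.4,"dz":0},
  {"fingers":0,"dx":-0.9,"dy":-0.4,"dz":0},
  {"fingers":0,"dx":-0.9,"dy":-0.4,"dz":0},
  {"fingers":0,"wz":0.93},
  {"fingers":0,"wz":0.93},
  {"fingers":0,"wz":0.93},
  {"fingers":0,"wz":0.93},
  {"fingers":0,"wz":0.93},
  {"fingers":0,"wz":0.93},
  {"fingers":0,"wz":0.93},
])

```text
$.motion[0]: bad value
```

Emit:
apply_moves([
  {"fingers":0,"dx":-0.95,"dy":-0.4,"dz":0,"wx":0,"wy":0,"wz":0},
  {"fingers":0,"dx":-0.95,"dy":-0.4,"dz":0,"wx":0,"wy":0,"wz":0},
  {"fingers":0,"dx":-0.95,"dy":-0.4,"dz":0,"wx":0,"wy":0,"wz":0.9},
  {"fingers":0,"dx":0,"dy":0,"dz":0,"wx":0,"wy":0,"wz":1},
  {"fingers":0,"dx":0,"dy":0,"dz":0,"wx":0,"wy":0,"wz":1},
  {"fingers":0,"dx":0,"dy":0,"dz":0,"wx":0,"wy":0,"wz":1},
  {"fingers":0,"dx":0,"dy":0,"dz":0,"wx":0,"wy":0,"wz":1},
  {"fingers":0,"dx":0,"dy":0,"dz":0,"wx":0,"wy":0,"wz":1},
  {"fingers":0,"dx":0,"dy":0,"dz":0,"wx":0,"wy":0,"wz":0.6},
  {"fingers":0,"dx":0,"dy":0,"dz":0,"wx":0,"wy":0,"wz":0},
])

```text
clock: 3.4
tcp_pos: [0.443, 0.2747, 0.2186]
orientation: [3.142, 0.0, 1.853]
ft_force: [-0.3, 0.5, 0.4]
width: 0.0927
grasp_force: 0.0
```

Emit:
apply_moves([
  {"fingers":0,"dx":-0.9,"dy":0.51,"dz":0,"wx":0,"wy":0,"wz":0},
  {"fingers":0,"dx":-0.9,"dy":0.51,"dz":0,"wx":0,"wy":0,"wz":0},
  {"fingers":0,"dx":-0.9,"dy":0.51,"dz":0,"wx":0,"wy":0,"wz":0},
  {"fingers":0,"dx":0,"dy":0,"dz":1,"wx":0,"wy":0,"wz":0},
  {"fingers":0,"dx":0,"dy":0,"dz":1,"wx":0,"wy":0,"wz":0},
  {"fingers":0,"dx":0,"dy":0,"dz":1,"wx":0,"wy":0,"wz":0},
  {"fingers":0,"dx":0,"dy":0,"dz":1,"wx":0,"wy":0,"wz":0},
  {"fingers":0,"dx":0,"dy":0,"dz":0.8,"wx":0,"wy":0,"wz":0},
  {"fingers":0,"dx":0,"dy":0,"dz":0,"wx":0,"wy":0,"wz":0},
])

```text
clock: 4.53
tcp_pos: [0.4978, 0.2202, 0.0976]
orientation: [-3.139, 0.0, 1.854]
ft_force: [-0.1, -0.0, 0.6]
width: 0.0928
grasp_force: 0.0
```

Run:
```python
from h import *
I=arm.grab_frame("side")[:,:,::-1];cv2.imwrite("pics/s1full.png",I)
cv2.imwrite("pics/s1.png",cv2.resize(I[120:260,220:380],None,fx=4,fy=4,interpolation=cv2.INTER_CUBIC))
```

```text
(no output)
```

View pics/s1.png

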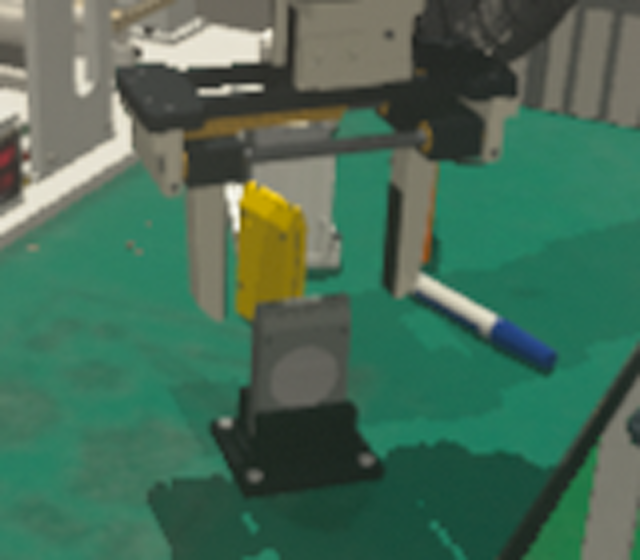

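The fingers straddle the reference evenly: finger ends at crop (208,318) and (403,295), cassette top at x 255–350. Descend and grip.

Emit:
apply_moves([
  {"fingers":0,"dx":0,"dy":0,"dz":0.7,"wx":0,"wy":0,"wz":0},
  {"fingers":0,"dx":0,"dy":0,"dz":0.7,"wx":0,"wy":0,"wz":0},
  {"fingers":0,"dx":0,"dy":0,"dz":0.66,"wx":0,"wy":0,"wz":0},
  {"fingers":0.7,"dx":0,"dy":0,"dz":0,"wx":0,"wy":0,"wz":0},
  {"fingers":1,"dx":0,"dy":0,"dz":0,"wx":0,"wy":0,"wz":0},
  {"fingers":1,"dx":0,"dy":0,"dz":0,"wx":0,"wy":0,"wz":0},
  {"fingers":1,"dx":0,"dy":0,"dz":0,"wx":0,"wy":0,"wz":0},
  {"fingers":1,"dx":0,"dy":0,"dz":0,"wx":0,"wy":0,"wz":0},
])

```text
clock: 5.58
tcp_pos: [0.4986, 0.2206, 0.0474]
orientation: [3.141, -0.0, 1.852]
ft_force: [-0.6, 0.4, 2.0]
width: 0.0498
grasp_force: 29.9
```

Emit:
apply_moves([
  {"fingers":1,"dx":0,"dy":0,"dz":-0.4,"wx":0,"wy":0,"wz":0},
  {"fingers":1,"dx":0,"dy":0,"dz":-0.6,"wx":0,"wy":0,"wz":0},
  {"fingers":1,"dx":0,"dy":0,"dz":-0.8,"wx":0,"wy":0,"wz":0},
  {"fingers":1,"dx":0,"dy":0,"dz":-0.8,"wx":0,"wy":0,"wz":0},
  {"fingers":1,"dx":0,"dy":0,"dz":-0.8,"wx":0,"wy":0,"wz":0},
  {"fingers":1,"dx":0,"dy":0,"dz":-0.8,"wx":0,"wy":0,"wz":0},
  {"fingers":1,"dx":0,"dy":0,"dz":-0.8,"wx":0,"wy":0,"wz":0},
  {"fingers":1,"dx":0,"dy":0,"dz":-0.4,"wx":0,"wy":0,"wz":0},
  {"fingers":1,"dx":0,"dy":0,"dz":0,"wx":0,"wy":0,"wz":0},
])

```text
clock: 6.7
tcp_pos: [0.4986, 0.2206, 0.1829]
orientation: [3.14, -0.0, 1.852]
ft_force: [-0.0, -0.1, -2.5]
width: 0.05
grasp_force: 29.9
```

Emit:
apply_moves([
  {"fingers":1,"dx":0,"dy":0,"dz":0,"wx":0,"wy":0,"wz":0.72},
  {"fingers":1,"dx":0,"dy":0,"dz":0,"wx":0,"wy":0,"wz":0.72},
  {"fingers":1,"dx":-1,"dy":-0.1,"dz":0,"wx":0,"wy":0,"wz":0},
  {"fingers":1,"dx":-1,"dy":-0.1,"dz":0,"wx":0,"wy":0,"wz":0},
  {"fingers":1,"dx":-1,"dy":-0.1,"dz":0,"wx":0,"wy":0,"wz":0},
  {"fingers":1,"dx":-1,"dy":-0.1,"dz":0,"wx":0,"wy":0,"wz":0},
  {"fingers":1,"dx":-1,"dy":-0.1,"dz":0,"wx":0,"wy":0,"wz":0},
  {"fingers":1,"dx":-1,"dy":-0.1,"dz":0,"wx":0,"wy":0,"wz":0},
  {"fingers":1,"dx":-1,"dy":-0.1,"dz":0,"wx":0,"wy":0,"wz":0},
  {"fingers":1,"dx":-1,"dy":-0.1,"dz":0,"wx":0,"wy":0,"wz":0},
])

```text
clock: 7.95
tcp_pos: [0.4941, 0.0187, 0.1814]
orientation: [-3.14, -0.0, 1.651]
ft_force: [-0.8, -0.4, -1.0]
width: 0.0502
grasp_force: 29.9
```

Emit:
apply_moves([
  {"fingers":1,"dx":-1,"dy":-0.1,"dz":0,"wx":0,"wy":0,"wz":0},
  {"fingers":1,"dx":-1,"dy":-0.1,"dz":0,"wx":0,"wy":0,"wz":0},
  {"fingers":1,"dx":-0.8,"dy":-0.1,"dz":0,"wx":0,"wy":0,"wz":0},
  {"fingers":1,"dx":0,"dy":0,"dz":0,"wx":0,"wy":0,"wz":0},
  {"fingers":1,"dx":0,"dy":0,"dz":0,"wx":0,"wy":0,"wz":0},
])

```text
clock: 8.57
tcp_pos: [0.4925, -0.0504, 0.1817]
orientation: [-3.141, -0.0, 1.651]
ft_force: [0.1, -0.0, -2.1]
width: 0.0502
grasp_force: 29.9
```

Run:
```python
from h import *
np.set_printoptions(precision=4,suppress=True)
I=arm.grab_frame("side")[:,:,::-1];cv2.imwrite("pics/s2full.png",I)
T=arm.grab_frame("top")[:,:,::-1];cv2.imwrite("pics/t2full.png",T)
a=cv2.resize(I[90:210,240:340],None,fx=5,fy=5,interpolation=cv2.INTER_CUBIC)
b=cv2.resize(T[175:275,300:400],None,fx=3,fy=3,interpolation=cv2.INTER_CUBIC)
c=np.zeros((600,800,3),np.uint8);c[:,:500]=a;c[:300,500:]=b;cv2.imwrite("pics/s2.png",c)
for n in("reference_centre","reference_nose"):
    print(n,[(np.round(r["xy"],1).tolist(),round(r["p"],2)) for r in arm.place_of("side",n)[:4]])
s=arm.sense();p=s["tcp_pos"];print(p,s["orientation"],s["ft_force"],s["wrist_torque"])
print("expected nose px",px("side",p+[0,0,-.039]), "seam",px("side",(.491,-.052,.1)))
```

```text
reference_centre [([288.7, 116.2], 0.58), ([268.2, 298.6], 0.29)]
reference_nose [([290.3, 131.0], 0.81), ([294.3, 231.7], 0.48)]
[ 0.4927 -0.0503  0.1821] [-3.1415 -0.0001  1.6519] [-0.963   0.3307 -1.9279] [-0.1146  0.0261  0.0546]
expected nose px [291.8166 132.548 ] seam [291.7318 147.3881]
```

View pics/s2.png

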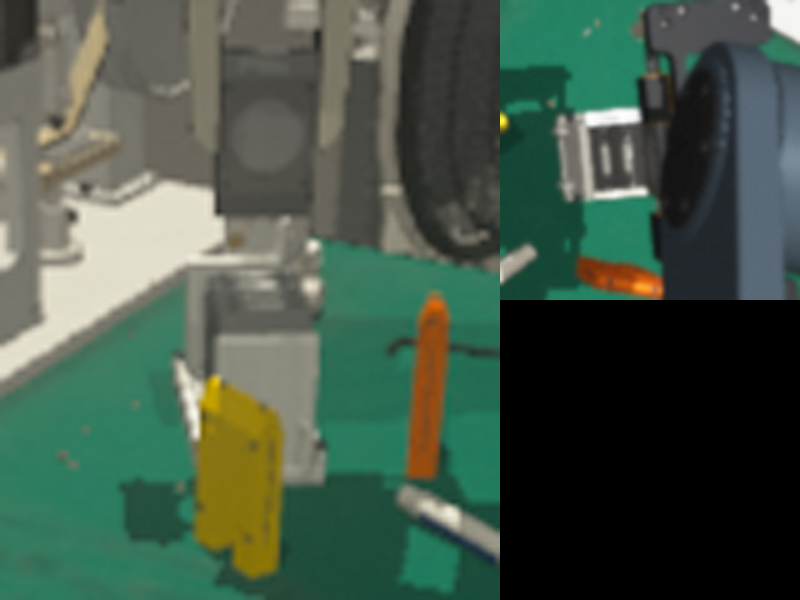

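The reference hangs upright and roughly centred in x over the row: bottom edge at crop x 217–313, row ridges at about 210–315. I'll cross-check the seam's y with the side camera's first picture.

Run:
```python
from h import *
s=cv2.imread("pics/side0.png");t=cv2.imread("pics/top0.png")
L=[rect(s,.491,-.052,.1,"side",h=.04,s=.0002),rect(t,.491,-.052,.1,"top",h=.04,s=.0002)]
for I in L: cv2.line(I,(200,0),(200,30),(0,0,255));cv2.line(I,(0,200),(30,200),(0,0,255))
cv2.imwrite("pics/rect2.png",np.hstack([L[0],L[1]]))
```

```text
(no output)
```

View pics/rect2.png

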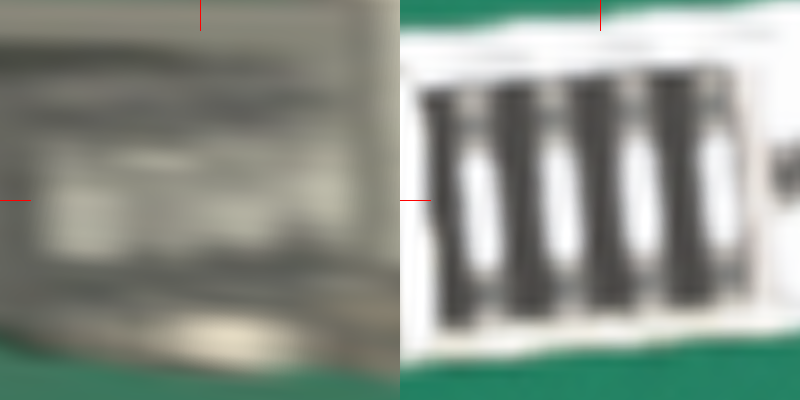

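The seam on the top-camera rectification is at column 602, so about world (0.491,-0.0525). That agrees with the sizes given: ridge pitch 16.2 mm, length 48 mm. Shift a little and lower the nose to just above the ridges.

Emit:
apply_moves([
  {"fingers":1,"dx":-0.1,"dy":-0.06,"dz":0.5,"wx":0,"wy":0,"wz":0},
  {"fingers":1,"dx":0,"dy":0,"dz":0.5,"wx":0,"wy":0,"wz":0},
  {"fingers":1,"dx":0,"dy":0,"dz":0.5,"wx":0,"wy":0,"wz":0},
  {"fingers":1,"dx":0,"dy":0,"dz":0.2,"wx":0,"wy":0,"wz":0},
  {"fingers":1,"dx":0,"dy":0,"dz":0,"wx":0,"wy":0,"wz":0},
  {"fingers":1,"dx":0,"dy":0,"dz":0,"wx":0,"wy":0,"wz":0},
])

```text
clock: 9.52
tcp_pos: [0.4917, -0.0535, 0.1399]
orientation: [3.141, 0.0, 1.651]
ft_force: [-0.0, -0.6, -1.9]
width: 0.0501
grasp_force: 29.9
```

Emit:
apply_moves([
  {"fingers":1,"dx":0,"dy":0,"dz":0.08,"wx":0,"wy":0,"wz":0},
  {"fingers":1,"dx":0,"dy":0,"dz":0,"wx":0,"wy":0,"wz":0},
])

```text
clock: 9.78
tcp_pos: [0.4915, -0.0534, 0.1377]
orientation: [3.141, 0.0, 1.651]
ft_force: [0.2, -0.2, -1.1]
width: 0.0495
grasp_force: 29.9
```

Emit:
apply_moves([
  {"fingers":1,"dx":0,"dy":0,"dz":0.08,"wx":0,"wy":0,"wz":0},
  {"fingers":1,"dx":0,"dy":0,"dz":0,"wx":0,"wy":0,"wz":0},
])

```text
clock: 10.02
tcp_pos: [0.4915, -0.0531, 0.1356]
orientation: [3.141, -0.001, 1.651]
ft_force: [0.3, 3.4, -1.9]
width: 0.0499
grasp_force: 29.9
```

Contact on the row_3 side: Fy is +3.4 N with the nose about 3 mm into the vee. Ease +y slightly and go on down, drifting as planned.

Emit:
apply_moves([
  {"fingers":1,"dx":0.03,"dy":0,"dz":0.06,"wx":0,"wy":0,"wz":0},
  {"fingers":1,"dx":0,"dy":0,"dz":0,"wx":0,"wy":0,"wz":0},
])

```text
clock: 10.28
tcp_pos: [0.4913, -0.0525, 0.134]
orientation: [-3.142, -0.0, 1.651]
ft_force: [0.6, 3.6, -1.1]
width: 0.0499
grasp_force: 29.9
```

Emit:
apply_moves([
  {"fingers":1,"dx":0,"dy":0,"dz":0.06,"wx":0,"wy":0,"wz":0},
  {"fingers":1,"dx":0,"dy":0,"dz":0,"wx":0,"wy":0,"wz":0},
])

```text
clock: 10.52
tcp_pos: [0.4914, -0.0526, 0.1326]
orientation: [3.142, -0.0, 1.651]
ft_force: [0.2, 5.3, 0.8]
width: 0.05
grasp_force: 29.9
```

Emit:
apply_moves([
  {"fingers":1,"dx":0,"dy":0,"dz":0.06,"wx":0,"wy":0,"wz":0},
  {"fingers":1,"dx":0,"dy":0,"dz":0,"wx":0,"wy":0,"wz":0},
])

```text
clock: 10.78
tcp_pos: [0.4914, -0.0526, 0.1311]
orientation: [3.141, -0.0, 1.651]
ft_force: [-0.2, 3.7, 0.6]
width: 0.0503
grasp_force: 29.9
```

Emit:
apply_moves([
  {"fingers":1,"dx":0,"dy":0,"dz":0.06,"wx":0,"wy":0,"wz":0},
  {"fingers":1,"dx":0,"dy":0,"dz":0.06,"wx":0,"wy":0,"wz":0},
  {"fingers":1,"dx":0,"dy":0,"dz":0,"wx":0,"wy":0,"wz":0},
])

```text
clock: 11.15
tcp_pos: [0.4918, -0.0533, 0.1284]
orientation: [3.141, 0.001, 1.652]
ft_force: [0.8, 0.5, 4.7]
width: 0.0499
grasp_force: 29.9
```

Emit:
apply_moves([
  {"fingers":1,"dx":0,"dy":0,"dz":0.06,"wx":0,"wy":0,"wz":0},
  {"fingers":1,"dx":0,"dy":0,"dz":0,"wx":0,"wy":0,"wz":0},
])

```text
clock: 11.4
tcp_pos: [0.4921, -0.0536, 0.1272]
orientation: [3.14, 0.002, 1.652]
ft_force: [0.7, -3.2, 5.7]
width: 0.05
grasp_force: 29.9
```

Emit:
apply_moves([
  {"fingers":1,"dx":0,"dy":0,"dz":0.06,"wx":0,"wy":0,"wz":0},
  {"fingers":1,"dx":0,"dy":0,"dz":0,"wx":0,"wy":0,"wz":0},
])

```text
clock: 11.65
tcp_pos: [0.4924, -0.0539, 0.1259]
orientation: [3.139, 0.003, 1.652]
ft_force: [0.9, -4.1, 7.0]
width: 0.0497
grasp_force: 30.0
```

Row_2 is now in contact (Fy −4 N), so I'll start drifting −y.

Emit:
apply_moves([
  {"fingers":1,"dx":-0.06,"dy":0,"dz":0,"wx":0,"wy":0,"wz":0},
  {"fingers":1,"dx":-0.03,"dy":0,"dz":0.06,"wx":0,"wy":0,"wz":0},
  {"fingers":1,"dx":0,"dy":0,"dz":0,"wx":0,"wy":0,"wz":0},
])

```text
clock: 12.02
tcp_pos: [0.4918, -0.0552, 0.1237]
orientation: [3.141, 0.001, 1.651]
ft_force: [0.8, 1.9, 2.7]
width: 0.05
grasp_force: 30.0
```

Emit:
apply_moves([
  {"fingers":1,"dx":-0.03,"dy":0,"dz":0.06,"wx":0,"wy":0,"wz":0},
  {"fingers":1,"dx":-0.03,"dy":0,"dz":0.06,"wx":0,"wy":0,"wz":0},
  {"fingers":1,"dx":0,"dy":0,"dz":0,"wx":0,"wy":0,"wz":0},
])

```text
clock: 12.4
tcp_pos: [0.4916, -0.0564, 0.1205]
orientation: [-3.141, -0.0, 1.651]
ft_force: [0.7, 2.8, 3.0]
width: 0.0498
grasp_force: 30.0
```

Good. Keep the same ratio.

Emit:
apply_moves([
  {"fingers":1,"dx":-0.02,"dy":0,"dz":0.06,"wx":0,"wy":0,"wz":0},
  {"fingers":1,"dx":-0.02,"dy":0,"dz":0.06,"wx":0,"wy":0,"wz":0},
  {"fingers":1,"dx":0,"dy":0,"dz":0,"wx":0,"wy":0,"wz":0},
])

```text
clock: 12.78
tcp_pos: [0.4917, -0.0575, 0.1176]
orientation: [-3.142, 0.0, 1.651]
ft_force: [-0.0, 2.9, 3.4]
width: 0.0498
grasp_force: 30.0
```

Emit:
apply_moves([
  {"fingers":1,"dx":-0.025,"dy":0,"dz":0.06,"wx":0,"wy":0,"wz":0},
  {"fingers":1,"dx":-0.025,"dy":0,"dz":0.06,"wx":0,"wy":0,"wz":0},
  {"fingers":1,"dx":0,"dy":0,"dz":0,"wx":0,"wy":0,"wz":0},
])

```text
clock: 13.15
tcp_pos: [0.4918, -0.0586, 0.1146]
orientation: [-3.142, -0.0, 1.651]
ft_force: [-0.2, 3.5, 2.7]
width: 0.0499
grasp_force: 30.0
```

Emit:
apply_moves([
  {"fingers":1,"dx":-0.02,"dy":0,"dz":0.06,"wx":0,"wy":0,"wz":0},
  {"fingers":1,"dx":-0.02,"dy":0,"dz":0.06,"wx":0,"wy":0,"wz":0},
  {"fingers":1,"dx":0,"dy":0,"dz":0,"wx":0,"wy":0,"wz":0},
])

```text
clock: 13.52
tcp_pos: [0.4919, -0.0596, 0.1115]
orientation: [-3.142, -0.0, 1.651]
ft_force: [0.9, 3.2, 2.6]
width: 0.0496
grasp_force: 30.0
```

Emit:
apply_moves([
  {"fingers":1,"dx":0,"dy":0,"dz":0.08,"wx":0,"wy":0,"wz":0},
  {"fingers":1,"dx":0,"dy":0,"dz":0.08,"wx":0,"wy":0,"wz":0},
  {"fingers":1,"dx":0,"dy":0,"dz":0,"wx":0,"wy":0,"wz":0},
])

```text
clock: 13.9
tcp_pos: [0.4916, -0.0598, 0.1072]
orientation: [-3.141, 0.0, 1.651]
ft_force: [0.8, -0.2, -2.9]
width: 0.0495
grasp_force: 30.0
```

Emit:
apply_moves([
  {"fingers":1,"dx":0,"dy":0,"dz":0.1,"wx":0,"wy":0,"wz":0},
  {"fingers":1,"dx":0,"dy":0,"dz":0.1,"wx":0,"wy":0,"wz":0},
  {"fingers":1,"dx":0,"dy":0,"dz":0.1,"wx":0,"wy":0,"wz":0},
  {"fingers":1,"dx":0,"dy":0,"dz":0,"wx":0,"wy":0,"wz":0},
])

```text
clock: 14.4
tcp_pos: [0.4919, -0.0598, 0.0998]
orientation: [-3.141, 0.0, 1.651]
ft_force: [1.3, 0.3, -3.6]
width: 0.0499
grasp_force: 30.0
```

Run:
```python
from h import *
I=arm.grab_frame("side")[:,:,::-1];T=arm.grab_frame("top")[:,:,::-1]
a=cv2.resize(I[100:200,255:345],None,fx=6,fy=6,interpolation=cv2.INTER_CUBIC)
b=cv2.resize(T[205:250,310:350],None,fx=6,fy=6,interpolation=cv2.INTER_CUBIC)
c=np.zeros((600,800,3),np.uint8);c[:,:540]=a;c[:270,540:780]=b;cv2.imwrite("pics/s3.png",c)
```

View pics/s3.png

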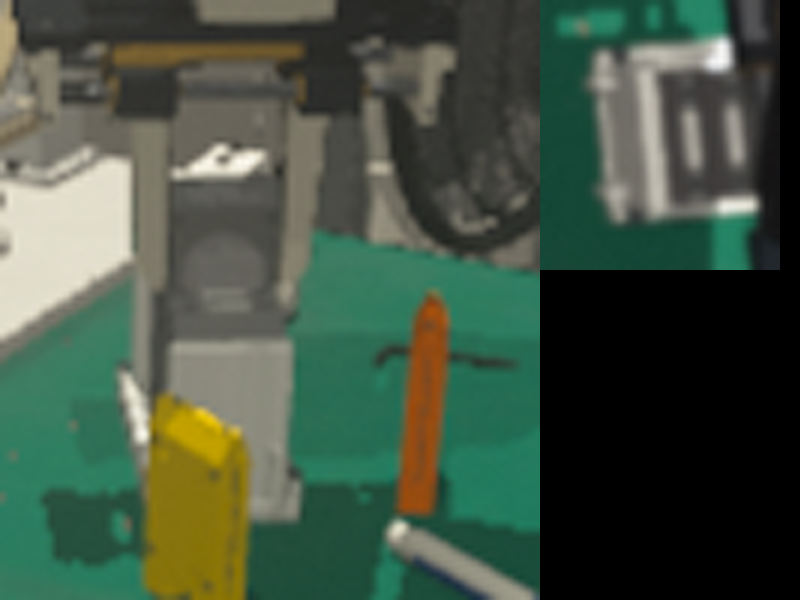

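The reference is upright between rows 2 and 3: disc at crop (225,262), neighbours' ridges at (225,290), all standing. Continue down.

Emit:
apply_moves([
  {"fingers":1,"dx":0,"dy":0,"dz":0.12,"wx":0,"wy":0,"wz":0},
  {"fingers":1,"dx":0,"dy":0,"dz":0.12,"wx":0,"wy":0,"wz":0},
  {"fingers":1,"dx":0,"dy":0,"dz":0.12,"wx":0,"wy":0,"wz":0},
  {"fingers":1,"dx":0,"dy":0,"dz":0.12,"wx":0,"wy":0,"wz":0},
  {"fingers":1,"dx":0,"dy":0,"dz":0,"wx":0,"wy":0,"wz":0},
])

```text
clock: 15.12
tcp_pos: [0.4919, -0.0598, 0.0877]
orientation: [-3.141, 0.0, 1.651]
ft_force: [3.0, -3.3, -4.6]
width: 0.0503
grasp_force: 30.0
```

Emit:
apply_moves([
  {"fingers":1,"dx":0,"dy":0,"dz":0.12,"wx":0,"wy":0,"wz":0},
  {"fingers":1,"dx":0,"dy":0,"dz":0.12,"wx":0,"wy":0,"wz":0},
  {"fingers":1,"dx":0,"dy":0,"dz":0.12,"wx":0,"wy":0,"wz":0},
  {"fingers":1,"dx":0,"dy":0,"dz":0.12,"wx":0,"wy":0,"wz":0},
  {"fingers":1,"dx":0,"dy":0,"dz":0.08,"wx":0,"wy":0,"wz":0},
  {"fingers":1,"dx":0,"dy":0,"dz":0,"wx":0,"wy":0,"wz":0},
])

```text
clock: 15.88
tcp_pos: [0.492, -0.0598, 0.0738]
orientation: [-3.142, 0.0, 1.651]
ft_force: [1.1, -6.2, -1.2]
width: 0.0498
grasp_force: 30.0
```

Emit:
apply_moves([
  {"fingers":1,"dx":-0.04,"dy":0,"dz":0.1,"wx":0,"wy":0,"wz":0},
  {"fingers":1,"dx":0,"dy":0,"dz":0.1,"wx":0,"wy":0,"wz":0},
  {"fingers":1,"dx":0,"dy":0,"dz":0,"wx":0,"wy":0,"wz":0},
])

```text
clock: 16.25
tcp_pos: [0.4914, -0.0601, 0.0684]
orientation: [-3.14, -0.001, 1.651]
ft_force: [0.4, 5.6, -5.2]
width: 0.0495
grasp_force: 30.0
```

Emit:
apply_moves([
  {"fingers":1,"dx":0,"dy":0,"dz":0.08,"wx":0,"wy":0,"wz":0},
  {"fingers":1,"dx":0,"dy":0,"dz":0.08,"wx":0,"wy":0,"wz":0},
  {"fingers":1,"dx":0,"dy":0,"dz":0,"wx":0,"wy":0,"wz":0},
])

```text
clock: 16.62
tcp_pos: [0.4915, -0.0601, 0.0647]
orientation: [-3.14, -0.001, 1.651]
ft_force: [1.5, 6.7, -3.9]
width: 0.0498
grasp_force: 30.0
```

Emit:
apply_moves([
  {"fingers":1,"dx":0,"dy":0,"dz":0.06,"wx":0,"wy":0,"wz":0},
  {"fingers":1,"dx":0,"dy":0,"dz":0,"wx":0,"wy":0,"wz":0},
])

```text
clock: 16.88
tcp_pos: [0.4915, -0.0601, 0.0632]
orientation: [-3.14, -0.001, 1.651]
ft_force: [0.3, 6.3, -2.0]
width: 0.0501
grasp_force: 30.0
```

Emit:
apply_moves([
  {"fingers":1,"dx":0,"dy":0,"dz":0.06,"wx":0,"wy":0,"wz":0},
  {"fingers":1,"dx":0,"dy":0,"dz":0,"wx":0,"wy":0,"wz":0},
])

```text
clock: 17.12
tcp_pos: [0.4915, -0.0601, 0.0618]
orientation: [-3.14, -0.001, 1.651]
ft_force: [1.1, 6.9, -2.2]
width: 0.0497
grasp_force: 30.0
```

Emit:
apply_moves([
  {"fingers":1,"dx":0.02,"dy":0,"dz":0.04,"wx":0,"wy":0,"wz":0},
  {"fingers":1,"dx":0,"dy":0,"dz":0,"wx":0,"wy":0,"wz":0},
])

```text
clock: 17.38
tcp_pos: [0.4917, -0.06, 0.0609]
orientation: [-3.141, -0.0, 1.651]
ft_force: [-0.4, 3.5, -2.6]
width: 0.0495
grasp_force: 30.0
```

Emit:
apply_moves([
  {"fingers":1,"dx":0,"dy":0,"dz":0.04,"wx":0,"wy":0,"wz":0},
  {"fingers":1,"dx":0,"dy":0,"dz":0,"wx":0,"wy":0,"wz":0},
])

```text
clock: 17.62
tcp_pos: [0.4918, -0.06, 0.06]
orientation: [-3.141, -0.0, 1.651]
ft_force: [-0.4, 4.2, -0.1]
width: 0.0499
grasp_force: 30.0
```

Emit:
apply_moves([
  {"fingers":1,"dx":0,"dy":0,"dz":0.04,"wx":0,"wy":0,"wz":0},
  {"fingers":1,"dx":0,"dy":0,"dz":0,"wx":0,"wy":0,"wz":0},
])

```text
clock: 17.88
tcp_pos: [0.4919, -0.06, 0.059]
orientation: [-3.142, -0.0, 1.651]
ft_force: [-0.6, 5.7, -0.5]
width: 0.0496
grasp_force: 30.0
```

Emit:
apply_moves([
  {"fingers":1,"dx":0,"dy":0,"dz":0.04,"wx":0,"wy":0,"wz":0},
  {"fingers":1,"dx":0,"dy":0,"dz":0,"wx":0,"wy":0,"wz":0},
])

```text
clock: 18.12
tcp_pos: [0.492, -0.06, 0.058]
orientation: [-3.142, -0.0, 1.651]
ft_force: [0.1, 4.7, -0.1]
width: 0.0502
grasp_force: 30.0
```

Emit:
apply_moves([
  {"fingers":1,"dx":0,"dy":0,"dz":0.04,"wx":0,"wy":0,"wz":0},
  {"fingers":1,"dx":0,"dy":0,"dz":0,"wx":0,"wy":0,"wz":0},
])

```text
clock: 18.38
tcp_pos: [0.492, -0.06, 0.057]
orientation: [3.142, -0.0, 1.651]
ft_force: [-0.4, 5.8, -0.9]
width: 0.0498
grasp_force: 30.0
```

Emit:
apply_moves([
  {"fingers":1,"dx":0,"dy":0,"dz":0.04,"wx":0,"wy":0,"wz":0},
  {"fingers":1,"dx":0,"dy":0,"dz":0,"wx":0,"wy":0,"wz":0},
])

```text
clock: 18.62
tcp_pos: [0.492, -0.06, 0.056]
orientation: [-3.142, -0.0, 1.651]
ft_force: [-0.6, 6.1, -0.8]
width: 0.0501
grasp_force: 30.0
```

Emit:
apply_moves([
  {"fingers":1,"dx":0,"dy":0,"dz":0.04,"wx":0,"wy":0,"wz":0},
  {"fingers":1,"dx":0,"dy":0,"dz":0,"wx":0,"wy":0,"wz":0},
])

```text
clock: 18.88
tcp_pos: [0.492, -0.06, 0.055]
orientation: [3.142, -0.0, 1.651]
ft_force: [-0.6, 5.5, -0.5]
width: 0.0499
grasp_force: 30.0
```

Emit:
apply_moves([
  {"fingers":1,"dx":0,"dy":0,"dz":0.04,"wx":0,"wy":0,"wz":0},
  {"fingers":1,"dx":0,"dy":0,"dz":0,"wx":0,"wy":0,"wz":0},
])

```text
clock: 19.12
tcp_pos: [0.492, -0.06, 0.054]
orientation: [3.142, -0.0, 1.651]
ft_force: [0.3, 4.6, -0.1]
width: 0.0502
grasp_force: 30.0
```

Emit:
apply_moves([
  {"fingers":1,"dx":0,"dy":0,"dz":0.04,"wx":0,"wy":0,"wz":0},
  {"fingers":1,"dx":0,"dy":0,"dz":0,"wx":0,"wy":0,"wz":0},
])

```text
clock: 19.38
tcp_pos: [0.492, -0.06, 0.053]
orientation: [3.142, -0.0, 1.651]
ft_force: [-0.6, 4.8, -0.6]
width: 0.0497
grasp_force: 30.0
```

Emit:
apply_moves([
  {"fingers":1,"dx":0,"dy":0,"dz":0.04,"wx":0,"wy":0,"wz":0},
  {"fingers":1,"dx":0,"dy":0,"dz":0,"wx":0,"wy":0,"wz":0},
])

```text
clock: 19.62
tcp_pos: [0.492, -0.06, 0.0521]
orientation: [3.141, -0.0, 1.651]
ft_force: [0.3, 6.6, -0.2]
width: 0.0496
grasp_force: 30.0
```

Emit:
apply_moves([
  {"fingers":1,"dx":0,"dy":0,"dz":0.04,"wx":0,"wy":0,"wz":0},
  {"fingers":1,"dx":0,"dy":0,"dz":0,"wx":0,"wy":0,"wz":0},
])

```text
clock: 19.88
tcp_pos: [0.492, -0.06, 0.0513]
orientation: [3.141, -0.0, 1.651]
ft_force: [-1.0, 5.1, 2.0]
width: 0.0501
grasp_force: 30.0
```

Emit:
apply_moves([
  {"fingers":1,"dx":0,"dy":0,"dz":0.03,"wx":0,"wy":0,"wz":0},
  {"fingers":1,"dx":0,"dy":0,"dz":0,"wx":0,"wy":0,"wz":0},
])

```text
clock: 20.12
tcp_pos: [0.4923, -0.06, 0.0512]
orientation: [3.141, -0.0, 1.651]
ft_force: [-2.4, 6.7, 12.0]
width: 0.0499
grasp_force: 30.0
```

Emit:
apply_moves([
  {"fingers":1,"dx":0,"dy":0,"dz":0.03,"wx":0,"wy":0,"wz":0},
  {"fingers":1,"dx":0,"dy":0,"dz":0,"wx":0,"wy":0,"wz":0},
])

```text
clock: 20.38
tcp_pos: [0.4926, -0.0601, 0.051]
orientation: [3.14, 0.0, 1.651]
ft_force: [-5.4, 7.1, 20.5]
width: 0.0498
grasp_force: 30.0
```

The rail is felt at TCP z 0.051. Ease to about 15 N, hold, then release.

Emit:
apply_moves([
  {"fingers":1,"dx":0,"dy":0,"dz":-0.02,"wx":0,"wy":0,"wz":0},
  {"fingers":1,"dx":0,"dy":0,"dz":0,"wx":0,"wy":0,"wz":0},
  {"fingers":1,"dx":0,"dy":0,"dz":0,"wx":0,"wy":0,"wz":0},
  {"fingers":1,"dx":0,"dy":0,"dz":0,"wx":0,"wy":0,"wz":0},
])

```text
clock: 20.88
tcp_pos: [0.4926, -0.06, 0.0511]
orientation: [3.14, -0.0, 1.651]
ft_force: [-3.7, 7.0, 15.5]
width: 0.0498
grasp_force: 30.0
```

Emit:
apply_moves([
  {"fingers":1,"dx":0.02,"dy":0,"dz":-0.025,"wx":0,"wy":0,"wz":0},
  {"fingers":1,"dx":0,"dy":0,"dz":0,"wx":0,"wy":0,"wz":0},
])

```text
clock: 21.12
tcp_pos: [0.4925, -0.0599, 0.0512]
orientation: [3.14, 0.001, 1.651]
ft_force: [-0.7, 2.1, 7.5]
width: 0.0504
grasp_force: 30.0
```

Emit:
apply_moves([
  {"fingers":0.8,"dx":0,"dy":0,"dz":-0.01,"wx":0,"wy":0,"wz":0},
  {"fingers":0.3,"dx":0,"dy":0,"dz":0,"wx":0,"wy":0,"wz":0},
  {"fingers":0.3,"dx":0,"dy":0,"dz":0,"wx":0,"wy":0,"wz":0},
  {"fingers":0.3,"dx":0,"dy":0,"dz":0,"wx":0,"wy":0,"wz":0},
  {"fingers":0.3,"dx":0,"dy":0,"dz":0,"wx":0,"wy":0,"wz":0},
])

```text
clock: 21.75
tcp_pos: [0.4919, -0.0597, 0.0509]
orientation: [-3.141, 0.0, 1.651]
ft_force: [-0.4, 0.2, -0.4]
width: 0.0652
grasp_force: 0.0
```

Emit:
apply_moves([
  {"fingers":0.3,"dx":0,"dy":0,"dz":-0.3,"wx":0,"wy":0,"wz":0},
  {"fingers":0.3,"dx":0,"dy":0,"dz":-0.6,"wx":0,"wy":0,"wz":0},
  {"fingers":0.3,"dx":0,"dy":0,"dz":-0.8,"wx":0,"wy":0,"wz":0},
  {"fingers":0.3,"dx":0,"dy":0,"dz":-0.8,"wx":0,"wy":0,"wz":0},
  {"fingers":0.3,"dx":0,"dy":0,"dz":-0.8,"wx":0,"wy":0,"wz":0},
  {"fingers":0.3,"dx":0,"dy":0,"dz":-1,"wx":0,"wy":0,"wz":0},
  {"fingers":0.3,"dx":0,"dy":0,"dz":-1,"wx":0,"wy":0,"wz":0},
  {"fingers":0.3,"dx":0,"dy":0,"dz":-1,"wx":0,"wy":0,"wz":0},
  {"fingers":0.3,"dx":1,"dy":0,"dz":-1,"wx":0,"wy":0,"wz":0},
  {"fingers":0.3,"dx":1,"dy":0,"dz":0,"wx":0,"wy":0,"wz":0},
])

```text
clock: 23.0
tcp_pos: [0.4886, -0.0094, 0.2364]
orientation: [3.137, 0.001, 1.651]
ft_force: [0.7, -0.3, 0.5]
width: 0.0653
grasp_force: 0.0
```

Emit:
apply_moves([
  {"fingers":0.3,"dx":1,"dy":-1,"dz":0,"wx":0,"wy":0,"wz":0},
  {"fingers":0.3,"dx":1,"dy":-1,"dz":0,"wx":0,"wy":0,"wz":0},
  {"fingers":0.3,"dx":1,"dy":-1,"dz":0,"wx":0,"wy":0,"wz":0},
  {"fingers":0.3,"dx":1,"dy":-1,"dz":0,"wx":0,"wy":0,"wz":0},
  {"fingers":0.3,"dx":1,"dy":-1,"dz":0,"wx":0,"wy":0,"wz":0},
  {"fingers":0.3,"dx":1,"dy":-1,"dz":0,"wx":0,"wy":0,"wz":0},
  {"fingers":0.3,"dx":0,"dy":0,"dz":0,"wx":0,"wy":0,"wz":0},
])

```text
clock: 23.88
tcp_pos: [0.3252, 0.1284, 0.2344]
orientation: [3.14, -0.0, 1.654]
ft_force: [0.7, -0.6, -0.5]
width: 0.0649
grasp_force: 0.0
```

Run:
```python
from h import *
I=arm.grab_frame("side")[:,:,::-1];T=arm.grab_frame("top")[:,:,::-1]
a=rect(T,.491,-.065,.1,"top",h=.06,s=.0003)
b=cv2.resize(I[120:200,260:330],(350,400),interpolation=cv2.INTER_CUBIC)
cv2.imwrite("pics/end.png",np.hstack([a,b]))
```

```text
(no output)
```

View pics/end.png

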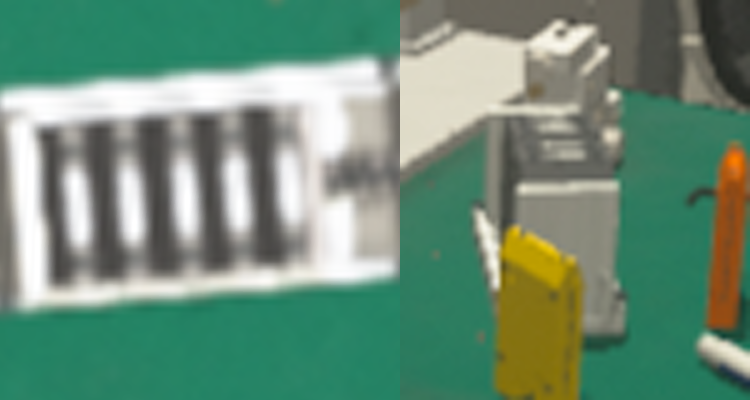

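The rack now shows five evenly spaced, aligned ridges, at x≈76, 130, 183, 237 and 290. All stand upright and level, and the follower is pushed back. Handing in.

```bash
python3 -c "
from bench import arm
print(arm.hand_in())"
```

```text
the job is handed in; nothing more can be done
None
```

The reference cassette is in the third place of the row, bedded on the hidden rail with a held push of about 15 N (briefly 20.5 N on first contact, under the 25 N limit); it is released, the other four stand level in the final picture, and the job is handed in, but no verdict was returned.

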